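Find the concealed release of a battery box and open its door

ROBOT

A 6-joint arm with a two-finger parallel gripper is mounted at the origin on a cart in front of the work surface, level with it; the furniture and walls round the work are solid. World frame = base frame: x ahead of the robot, y to its left, z up, the work surface at z = 0. Lengths are in m, angles in rad, forces in N, time in s.
With the tool pointing down it reaches from about 0.35 to 0.875 m from the base axis. Payload 4.2 kg.
Tool frame: the origin (TCP) lies between the finger pads; the fingertips stand 19 mm ahead of it and the grasp point (between the pads) is the TCP; x points along the fingers, z is the direction in which the jaws open and shut, and the axes are right-handed (so a half turn about x gives the same grasp; the last joint's range is limited). The gripper opens to 87 mm and grips with 3 to 60 N. Pads are 19 mm wide; open, the fingers measure 117 mm over their backs; the gripper's body (75 mm by 190 mm) begins 51 mm behind the grasp point.
Start: joints at [-0.947, 0.385, 0.008, 0, -1.194, -0.259], TCP at [0.223, -0.584, 0.242] pointing down, gripper open.
Joint ranges: [-3.14, 3.14], [-1.21, 2.06], [-1.07, 1.41], [-3.16, 2.05], [-2.99, -0.16], [-3.1, 3.1]. Speed limits (rad/s): [2.79, 2.79, 3.14, 3.14, 3.14, 3.14].

INTERFACE

Orientations are given as a unit quaternion [x, y, z, w].
In Python, from rig import env, eyes, order, finder gives the robot as it stands.
- The arm moves only by the shell command python3 -m crank 'ROWS' [FORCE]. ROWS is JSON, one flat list of numbers, 7 for each row, row after row: the finger opening in m, from 0 to 0.087, then the shift along the tool's x, y, z in m, then the turn, a rotation vector about the tool's x, y, z in degrees. A call has 1 to 12 rows; each row is the pose to reach, as a shift and turn from the pose measured when the call began, along the tool's axes at that moment; what a row does not reach only later rows make up. A row lasts 1/12 s, in which the tool goes at most 41.7 mm and 7.16 degrees, less where a joint would pass 70% of its speed; a pose out of reach is approached as far as the arm can. A call with a gripper value outside its range is refused whole. The fingers move at their own pace and stop on an object; FORCE is the grip in N (left out, the last holds). Time passes only in rows, so rows that repeat a pose let the fingers close. It gives the time, the measured TCP pose, the force and the opening at its end, in the units of the state.
- env.get_obs(): the state, without advancing time (a new reading comes with each control period).
- eyes.capture(name): name is "side" or "top" or "wrist"; returns a dict with "img" (384x512x3 uint8, blue, green, red), "intrinsics" (3x3 intrinsics, pixels), "extrinsics" (4x4, takes a point from camera to world coordinates). Camera axes: x right, y up, looking along -z (the intrinsics and any distortion apply to the point x, -y, -z); pixel columns grow to the right and rows downward; lengths in m; the calibration is good to about 2 mm. A picture is of the moment at which its call begins. There is no depth.
- order.close_job(): hands the job in, once; it reports no verdict.
Trained networks look in a picture, given as the dict that the camera call returned (one of the last four; its "shot" number tells which), for a name from the list of things; names that differ only in an ending like _2 or _b are one class to them, and where a whole thing is asked for, a point or a joint stands for the part that bears it (a point fixed in the world has none). Each returns a list of dicts, best first, with "confidence" (0 to 1); they miss things now and then, are a little off and sometimes report something else, mostly with a low value. They report only what shows in the picture. A call takes as long as a camera call.
- finder.search_frame(picture, name): "box" ([left, top, width, height] in pixels, round what is visible of it).
- finder.silhouettes(picture, name): "region" (384x512 bool, what is visible of it) and "box" ([left, top, width, height] in pixels, round what is visible of it).
- finder.tip_of(picture, name): "uv" ([column, row] in pixels: a listed point, or the origin of a listed thing).
The state is a dict: "clock": time; "qpos": joint angles; "joint_velocities": joint speeds; "effort": joint torques, N m; "ee_pos": TCP position; "tool_rot": TCP orientation; "ft_force": force on the tool from outside, world axes, zero at the start; "wrist_torque": the same for the moment, N m; "gripper_width": opening from 0.0 (shut) to 1.0 (fully open).
Only numpy, scipy, OpenCV 4.12 (cv2) and the standard library are available. Lean on these libraries where they do the work, as an engineer would, in place of code of your own. Each camera call takes 0.05 s, during which the arm holds its last target.

TASK

Open the battery door of the grey battery box. It is held by a concealed catch: one of the four identical flush tiles on the box's left half is the release, so feel over them with closed fingertips until one gives way, and press it right down, which makes the door spring ajar. Then push the door with the fingers until it stands upright or leans back beyond that, and leave it so; nothing needs grasping, and the two loose cells and the hex keys stay where they lie.

Things in the scene. Friction and masses are not known exactly. Their poses are not given: they have to be found in the camera images.
- case: grey battery box lying fixed on the desk, 140 mm (its x) x 260 mm (its y) x 60 mm high; origin at the centre of its underside, z up. Its flat top is at z = 60 mm. The left half of the top (y > 0) carries four identical square tiles; the right half (y < 0) carries the battery door. At zero yaw its x axis points away from the robot. It can neither be lifted nor shifted.
- release (a joint): travel in m of the one tile that is the concealed release: 0 at rest, 0.005 fully pressed. Pressed straight down it starts to move at about 1 N and bottoms at about 6 N; it springs back when let go. The battery door is let go at about 4 mm of travel. Which of the four tiles it is differs from start to start and is not visible; the other three are rigid blanks.
- door (a joint): angle of the battery door in rad: 0 shut and flush, held by the catch; when the catch lets go, a spring raises it in about 2 s to somewhere between about 0.6 and 1.2 rad, where it stops by itself; from there a push of about 1 N swings it farther, up to its stop at 1.75, and it stays where it is left.
- door_hinge (a point): middle of the door's hinge line, on the top face of the box at the far side of the door (box frame 32.5, -75, 60 mm). The hinge line runs along the box's y axis; z of this point is the height of the box's top. (Its frame turns with the door.)
- door_edge (a point): middle of the door's free edge, upper face, 64.5 mm from the hinge: the edge nearest the robot when shut; it rises as the door opens. The door is 64 mm (hinge to edge) x 88 mm wide x 6 mm thick; a latch tongue 24 mm wide on its underside reaches 5 mm beyond the edge, 14 mm below the upper face. Sprung ajar, the edge stands 35 to 60 mm above the box's top: fingertips 15 to 30 mm above the top can come from the robot side and push it back over the hinge.
- cell_a: loose D cell, 33 mm dia x 60 mm, lying behind the box; origin at the middle of its underside, y along it. To be left alone.
- cell_b: second loose D cell, the same, behind the box. To be left alone.
- hex_keys: folding hex key set, 24 x 85 x 20 mm, lying right of the box; origin at the middle of its underside, y along it. To be left alone.
- spot_0 (a point): centre of the upper face of one of the four square tiles, 48 x 48 mm, in box frame at -32, 30, 59.5 mm (0.5 mm below the box's top, 1 mm gap all round, pocket walls 10 to 16 mm wide between tiles). Any of the four may be the release; the point does not move when the tile is pressed.
- spot_1 (a point): centre of the upper face of one of the four square tiles, 48 x 48 mm, in box frame at -32, 90, 59.5 mm (0.5 mm below the box's top, 1 mm gap all round, pocket walls 10 to 16 mm wide between tiles). Any of the four may be the release; the point does not move when the tile is pressed.
- spot_2 (a point): centre of the upper face of one of the four square tiles, 48 x 48 mm, in box frame at 32, 30, 59.5 mm (0.5 mm below the box's top, 1 mm gap all round, pocket walls 10 to 16 mm wide between tiles). Any of the four may be the release; the point does not move when the tile is pressed.
- spot_3 (a point): centre of the upper face of one of the four square tiles, 48 x 48 mm, in box frame at 32, 90, 59.5 mm (0.5 mm below the box's top, 1 mm gap all round, pocket walls 10 to 16 mm wide between tiles). Any of the four may be the release; the point does not move when the tile is pressed.

How it is judged:
By the outcome, as a careful person would: the job done as asked, in the order asked, and still so for the second after the job is handed in, with the robot touching nothing.
It also fails if it takes over 58 s, if anything falls off the work surface, if the arm or the gripper's body presses on something with over 40 N, if the wrist force passes 120 N, or if a joint passes its speed limit or range.

## Working session

There is one attempt and no reset: what is moved stays moved. The work goes in short steps, Python scripts to look and compute and a shell command to move; the robot and the scene stay as the last step left them, time stands still between calls to the robot, and variables do not carry over. Pictures are saved under pics/ and viewed, and the job is handed in when it is done.

```bash
ls; mkdir -p pics; cat > h.py <<'E'
import numpy as np, cv2
from scipy.spatial.transform import Rotation as R
from rig import env, eyes, order, finder
def ray(p,uv):
    K=np.array(p["intrinsics"]);T=np.array(p["extrinsics"])
    d=np.linalg.inv(K)@[uv[0],uv[1],1]; d=np.array([d[0],-d[1],-d[2]])
    return T[:3,3],T[:3,:3]@d
def atz(p,uv,z):
    o,d=ray(p,uv); return o+d*(z-o[2])/d[2]
def proj(p,X):
    K=np.array(p["intrinsics"]);T=np.array(p["extrinsics"])
    c=T[:3,:3].T@(np.array(X)-T[:3,3]); c=np.array([c[0],-c[1],-c[2]]); u=K@c; return u[:2]/u[2]
def st():
    o=env.get_obs(); 
    print('t',round(o["clock"],2),'pos',np.round(o["ee_pos"],4),'F',np.round(o["ft_force"],2),'w',round(o["gripper_width"],3))
    print('R',np.round(R.from_quat(o["tool_rot"]).as_matrix(),3).tolist(),'q',np.round(o["qpos"],3)); return o
E
python3 - <<'E'
from h import *
st()
Z={'spot_0':.0595,'spot_1':.0595,'spot_2':.0595,'spot_3':.0595,'door_hinge':.06,'door_edge':.06,'case':0,'cell_a':0,'hex_keys':0}
for c in ("top","side"):
    p=eyes.capture(c); cv2.imwrite(f"pics/{c}0.png",p["img"]); print(c,[k for k in p], np.round(p["extrinsics"],2).tolist())
    for n in Z:
        for r in finder.tip_of(p,n)[:2]: print(n,np.round(r["uv"],1),round(r["confidence"],2),np.round(atz(p,r["uv"],Z[n]),4))
E
```

```text
pics
t 0.0 pos [ 0.2228 -0.5833  0.2404] F [ 0.22  0.13 -0.3 ] w 1.0
R [[-0.001, -0.934, -0.357], [0.002, -0.357, 0.934], [-1.0, 0.0, 0.002]] q [-9.470e-01  3.860e-01  7.000e-03 -1.000e-03 -1.194e+00 -2.590e-01]
top ['img', 'intrinsics', 'extrinsics', 'shot'] [[-0.01, 1.0, -0.1, 0.5], [-1.0, -0.01, -0.0, -0.08], [-0.01, 0.1, 1.0, 0.92], [0.0, 0.0, 0.0, 1.0]]
spot_0 [269.8 225.3] 0.7 [ 0.5057 -0.1094  0.0595]
spot_0 [240.1 231. ] 0.69 [ 0.4942 -0.0452  0.0595]
spot_1 [269.8 225.3] 0.7 [ 0.5057 -0.1094  0.0595]
spot_1 [240.1 231. ] 0.69 [ 0.4942 -0.0452  0.0595]
spot_2 [269.8 225.3] 0.7 [ 0.5057 -0.1094  0.0595]
spot_2 [240.1 231. ] 0.69 [ 0.4942 -0.0452  0.0595]
spot_3 [269.8 225.3] 0.7 [ 0.5057 -0.1094  0.0595]
spot_3 [240.1 231. ] 0.69 [ 0.4942 -0.0452  0.0595]
door_edge [317.9 233.8] 0.84 [ 0.4863 -0.2126  0.06  ]
case [283.7 210.6] 0.59 [ 0.5393 -0.1444  0.    ]
cell_a [327.1 162.3] 0.59 [ 0.6512 -0.2481  0.    ]
cell_a [278.6 160. ] 0.57 [ 0.658  -0.1346  0.    ]
hex_keys [360.5 222.3] 0.78 [ 0.5103 -0.321   0.    ]
hex_keys [317.7 232.4] 0.46 [ 0.4883 -0.2217  0.    ]
side ['img
[... 231 characters left out ...]
 -0.0489  0.0595]
spot_1 [306.3 192.5] 0.94 [ 0.4937 -0.1091  0.0595]
spot_1 [267.9 203.3] 0.74 [ 0.5662 -0.0489  0.0595]
spot_2 [306.3 192.5] 0.94 [ 0.4937 -0.1091  0.0595]
spot_2 [267.9 203.3] 0.74 [ 0.5662 -0.0489  0.0595]
spot_3 [306.3 192.5] 0.94 [ 0.4937 -0.1091  0.0595]
spot_3 [267.9 203.3] 0.74 [ 0.5662 -0.0489  0.0595]
door_hinge [284.9 165.8] 0.83 [ 0.5635 -0.2076  0.06  ]
door_edge [312.7 168.8] 0.95 [ 0.4961 -0.2101  0.06  ]
door_edge [273.5 186.4] 0.44 [ 0.5695 -0.114   0.06  ]
case [289.3 202.2] 0.9 [ 0.5377 -0.1444  0.    ]
cell_a [252.4 170.1] 0.8 [ 0.6619 -0.2617  0.    ]
cell_a [235.  196.5] 0.7 [ 0.6701 -0.1349  0.    ]
hex_keys [312.8 165.7] 0.52 [ 0.5107 -0.3224  0.    ]
```

View pics/top0.png

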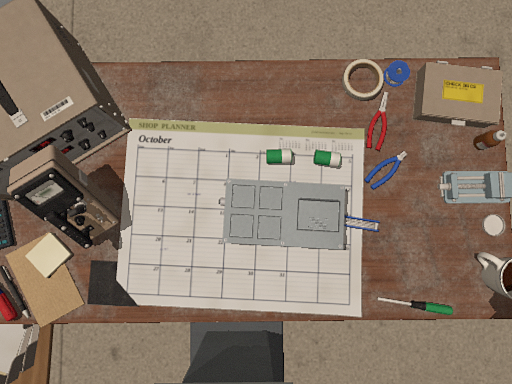

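View pics/side0.png

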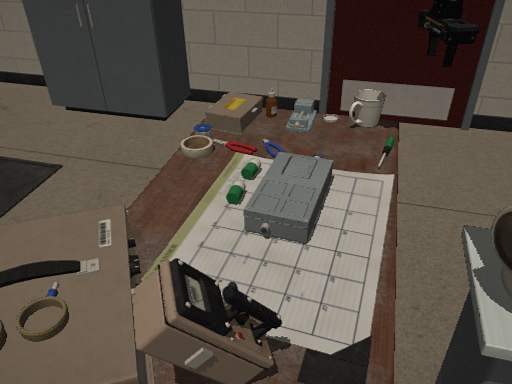

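```bash
python3 - <<'E'
import cv2
for n,(x,y,w,h) in {'top0':(200,120,200,150),'side0':(200,110,200,150)}.items():
    i=cv2.imread(f'pics/{n}.png')[y:y+h,x:x+w]; cv2.imwrite(f'pics/{n}z.png',cv2.resize(i,None,fx=4,fy=4,interpolation=cv2.INTER_CUBIC))
E
```

```text
(no output)
```

View pics/top0z.png

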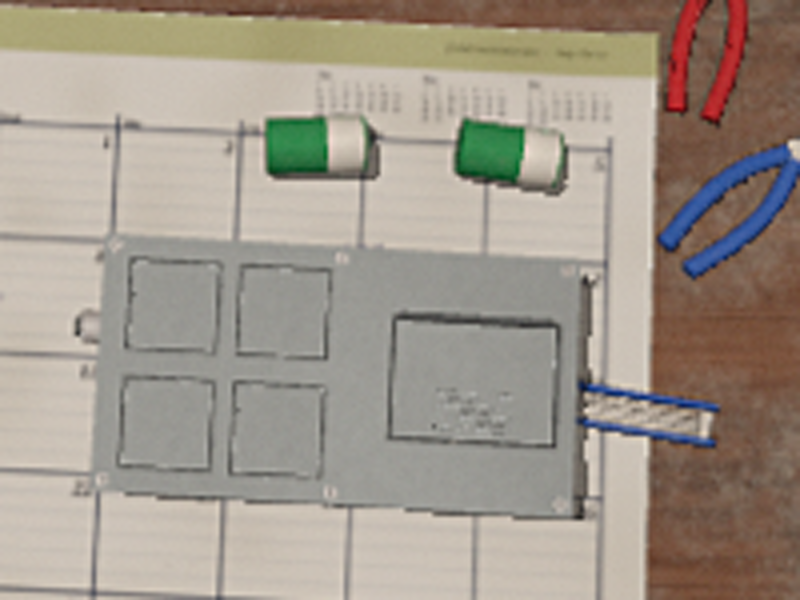

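View pics/side0z.png

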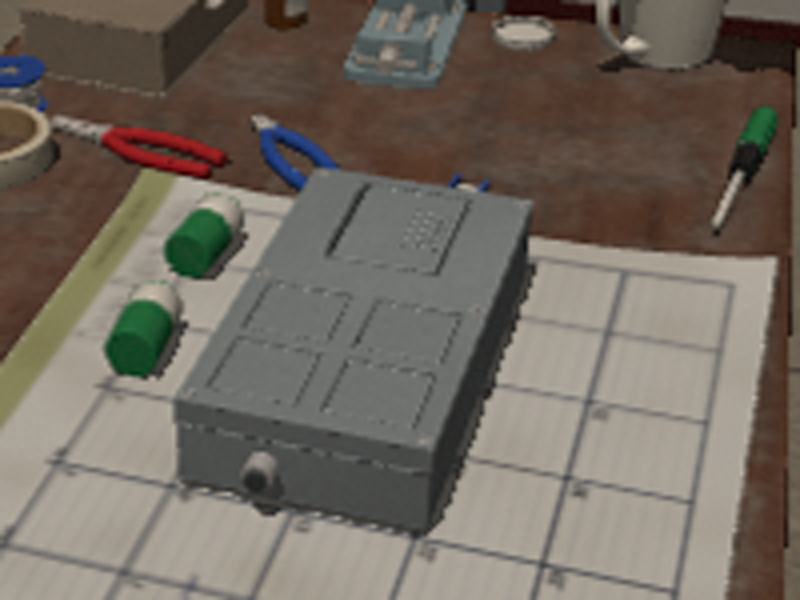

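The top view shows the box at about (287,215) px, the four tiles on its left half, the shut door at (318,215), cells behind and keys at right. Next I fit the box pose from the tile centres and box corners.

```bash
python3 - <<'E'
from h import *
from scipy.optimize import least_squares
t=eyes.capture("top"); s=eyes.capture("side")
m={'t':(t,{(32,90):(173,304),(32,30):(283,312),(-32,90):(167,422),(-32,30):(277,428),(70,130):(109,238),(-70,130):(96,490),(-70,-130):(575,517),(-32,-31):(388,440),(-32,-119):(556,446)}),
   's':(s,{(32,90):(263,371),(32,30):(297,313),(-32,90):(379,392),(-32,30):(408,333),(70,130):(178,404),(-70,130):(435,442),(-70,-130):(531,203),(70,-130):(318,170),(-32,-31):(436,272),(-32,-119):(470,198)})}
off={'t':(200,120),'s':(200,110)}
def f(v,use='ts'):
    c,sn=np.cos(v[2]),np.sin(v[2]); r=[]
    for k in use:
        p,d=m[k]
        for (x,y),uv in d.items():
            x,y=x/1e3,y/1e3
            X=[v[0]+c*x-sn*y,v[1]+sn*x+c*y,.06]
            r+=list(proj(p,X)-(np.array(uv)/4+off[k]))
    return np.array(r)
for u in ('t','s','ts'):
    q=least_squares(f,[.54,-.14,0],args=(u,),loss='soft_l1'); print(u,np.round(q.x,4),np.round(f(q.x,u).reshape(-1,2),1).tolist())
v=q.x;c,sn=np.cos(v[2]),np.sin(v[2])
for n,(x,y) in dict(s0=(-.032,.03),s1=(-.032,.09),s2=(.032,.03),s3=(.032,.09),hinge=(.0325,-.075),edge=(-.032,-.075)).items(): print(n,np.round([v[0]+c*x-sn*y,v[1]+sn*x+c*y],4))
E
```

```text
t [ 0.5309 -0.1412 -0.0666] [[0.4, 0.4], [0.5, -0.0], [0.2, 0.5], [0.5, 0.5], [-0.9, -1.4], [-1.7, 0.2], [-0.4, 0.2], [1.0, -0.9], [-0.2, -0.1]]
s [ 0.5319 -0.137  -0.0647] [[0.6, 0.0], [0.3, -0.4], [0.6, 0.3], [0.3, -0.4], [-1.2, -0.8], [-0.2, 2.7], [0.5, -0.6], [-0.7, -0.8], [-0.2, 0.5], [-0.4, 0.5]]
ts [ 0.5316 -0.1402 -0.0655] [[-0.1, 0.2], [-0.0, -0.3], [-0.2, 0.2], [0.0, 0.2], [-1.4, -1.6], [-2.1, -0.1], [-0.8, -0.2], [0.5, -1.2], [-0.6, -0.5], [1.1, -0.8], [0.8, -1.2], [1.0, -0.5], [0.7, -1.2], [-0.7, -1.7], [0.2, 1.8], [0.8, -1.2], [-0.3, -1.4], [0.1, -0.2], [-0.0, -0.1]]
s0 [ 0.5016 -0.1082]
s1 [ 0.5055 -0.0483]
s2 [ 0.5655 -0.1124]
s3 [ 0.5694 -0.0525]
hinge [ 0.5591 -0.2172]
edge [ 0.4947 -0.2129]
```

```bash
python3 -m crank '[0,0,-0.036,0.029,6,0,0, 0,0,-0.072,0.058,12,0,0, 0,0,-0.108,0.087,18,0,0, 0,0,-0.14,0.113,24.7,0,0, 0,0,-0.172,0.139,24.7,0,0, 0,0,-0.204,0.165,24.7,0,0, 0,0,-0.236,0.19,24.7,0,0, 0,0,-0.268,0.216,24.7,0,0, 0,0,-0.3,0.242,24.7,0,0, 0,0,-0.332,0.268,24.7,0,0, 0,0,-0.364,0.294,24.7,0,0, 0,0.02,-0.39,0.315,24.7,0,0]'; python3 -c "from h import *; st()"
```

```text
clock: 2.1
ee_pos: [0.4742, -0.1551, 0.2281]
tool_rot: [-0.486, 0.514, 0.481, 0.518]
ft_force: [1.5, -0.7, 0.7]
gripper_width: 0.17
t 2.1 pos [ 0.4742 -0.1551  0.2281] F [ 1.51 -0.67  0.7 ] w 0.17
R [[0.008, -0.998, 0.065], [-0.001, 0.065, 0.998], [-1.0, -0.008, -0.001]] q [ 0.011  0.177 -0.321  0.002 -1.065 -1.647]
```

```bash
python3 -m crank '[0,0.03,-0.013,0.027,0,0,0, 0,0.06,-0.023,0.053,0,0,0, 0,0.095,-0.023,0.053,0,0,0, 0,0.12,-0.023,0.053,0,0,0, 0,0.133,-0.023,0.053,0,0,0, 0,0.133,-0.023,0.053,0,0,0]'; python3 -c "
from h import *; st(); p=eyes.capture('wrist'); cv2.imwrite('pics/w1.png',p['img'])
p=eyes.capture('side'); i=p['img'][110:260,200:400];cv2.imwrite('pics/s1.png',cv2.resize(i,None,fx=4,fy=4))"
```

```text
clock: 2.6
ee_pos: [0.4995, -0.1036, 0.0921]
tool_rot: [-0.484, 0.516, 0.483, 0.516]
ft_force: [-0.1, -0.5, 0.4]
gripper_width: 0.007
t 2.6 pos [ 0.4995 -0.1036  0.0921] F [-0.15 -0.45  0.36] w 0.007
R [[0.001, -0.998, 0.065], [-0.002, 0.065, 0.998], [-1.0, -0.001, -0.002]] q [ 0.115  0.358 -0.469  0.003 -0.743 -1.753]
```

View pics/s1.png

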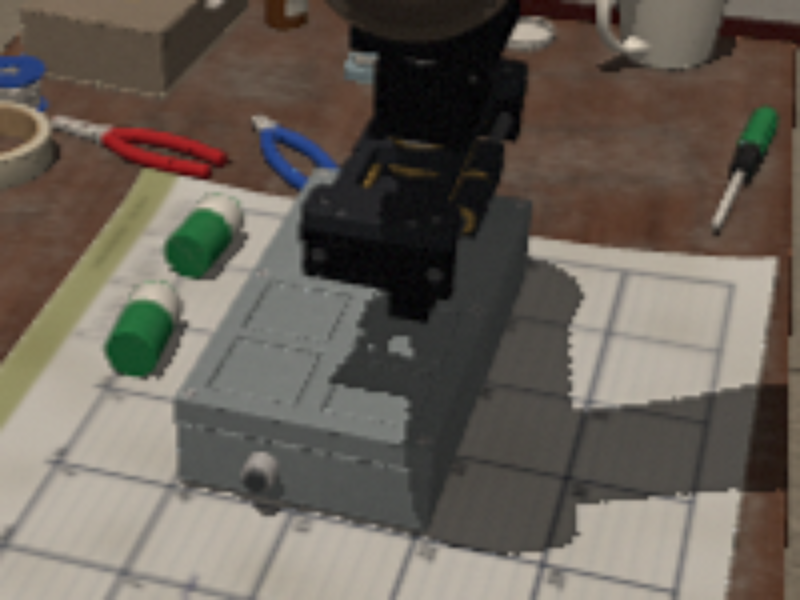

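View pics/w1.png

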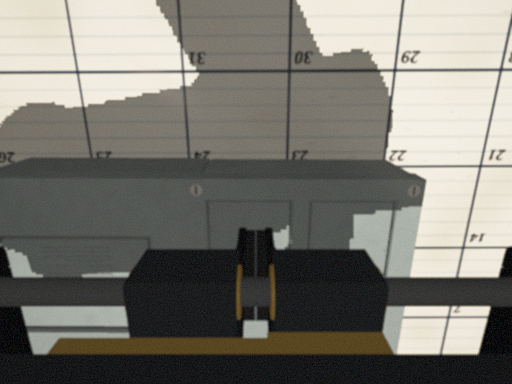

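Fingertips hover over tile 0 (side crop about (410,310); wrist view column 255, tile 0 spanning 208–291). Feeling downward.

```bash
python3 -m crank '[0,0.007,0,0,0,0,0, 0,0.012,0,0,0,0,0, 0,0.014,0,0,0,0,0]'; python3 -m crank '[0,0.001,0,0,0,0,0, 0,0.002,0,0,0,0,0]'
```

```text
clock: 2.95
ee_pos: [0.5023, -0.104, 0.0817]
tool_rot: [-0.486, 0.514, 0.481, 0.518]
ft_force: [-0.2, 0.1, -0.5]
gripper_width: 0.007
clock: 3.12
ee_pos: [0.5025, -0.1042, 0.08]
tool_rot: [-0.486, 0.514, 0.481, 0.518]
ft_force: [-0.5, 0.4, 0.3]
gripper_width: 0.006
```

```bash
for i in 1; do python3 -m crank '[0,0.002,0,0,0,0,0, 0,0.003,0,0,0,0,0]'; done;  python3 -m crank '[0,0.001,0,0,0,0,0, 0,0.002,0,0,0,0,0]'
```

```text
clock: 3.28
ee_pos: [0.5027, -0.1042, 0.0773]
tool_rot: [-0.487, 0.514, 0.481, 0.518]
ft_force: [-1.2, 0.6, 1.9]
gripper_width: 0.004
clock: 3.45
ee_pos: [0.5027, -0.1042, 0.0756]
tool_rot: [-0.487, 0.514, 0.481, 0.518]
ft_force: [-0.9, 0.6, 4.4]
gripper_width: 0.007
```

```bash
python3 -m crank '[0,0.001,0,0,0,0,0, 0,0.002,0,0,0,0,0, 0,0.002,0,0,0,0,0]'; python3 -m crank '[0,0.001,0,0,0,0,0, 0,0.002,0,0,0,0,0, 0,0.002,0,0,0,0,0]'
```

```text
clock: 3.7
ee_pos: [0.5028, -0.1042, 0.074]
tool_rot: [-0.487, 0.514, 0.481, 0.518]
ft_force: [-2.1, 0.3, 5.9]
gripper_width: 0.006
clock: 3.95
ee_pos: [0.5028, -0.1042, 0.0737]
tool_rot: [-0.487, 0.513, 0.481, 0.518]
ft_force: [-5.3, 1.9, 15.4]
gripper_width: 0.009
```

Tile 0 yielded about 5 mm at 2–6 N and then bottomed (15 N). Lifting off and checking the door.

```bash
python3 -m crank '[0,-0.02,0,0,0,0,0, 0,-0.04,0,0,0,0,0, 0,-0.06,0,0,0,0,0, 0,-0.08,0.02,0,0,0,0, 0,-0.08,0.05,0,0,0,0, 0,-0.08,0.08,0,0,0,0, 0,-0.08,0.11,0,0,0,0, 0,-0.08,0.11,0,0,0,0]'; python3 - <<'E'
from h import *
o=st()
for c in ('side','top'):
    p=eyes.capture(c); x,y=200,110
    print(c,[(np.round(r['uv'],1),round(r['confidence'],2)) for n in('door_edge','door_hinge') for r in finder.tip_of(p,n)[:2]])
    cv2.imwrite(f'pics/{c}2.png',cv2.resize(p['img'][y:y+150,x:x+200],None,fx=4,fy=4))
E
```

```text
clock: 4.62
ee_pos: [0.3859, -0.0972, 0.1514]
tool_rot: [-0.485, 0.515, 0.482, 0.517]
ft_force: [-1.0, -0.3, -0.9]
gripper_width: 0.006
t 4.62 pos [ 0.3859 -0.0972  0.1514] F [-1.03 -0.32 -0.91] w 0.006
R [[0.006, -0.998, 0.065], [-0.001, 0.065, 0.998], [-1.0, -0.006, -0.001]] q [ 0.168  0.091 -0.65   0.003 -0.824 -1.806]
side [(array([303.2, 152.5]), 0.61), (array([283.9, 165.8]), 0.8), (array([266. , 204.4]), 0.57)]
top [(array([324.7, 221.3]), 0.64), (array([318.2, 200.1]), 0.81)]
```

View pics/side2.png

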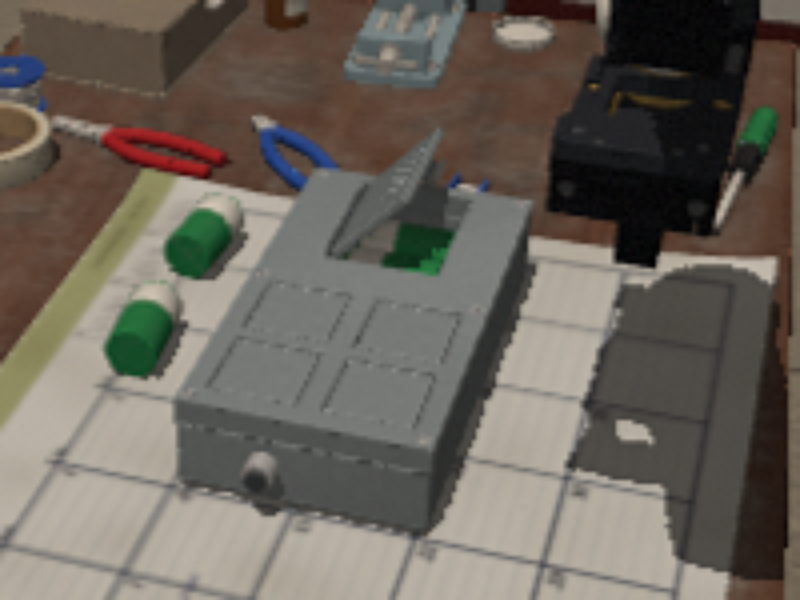

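View pics/top2.png

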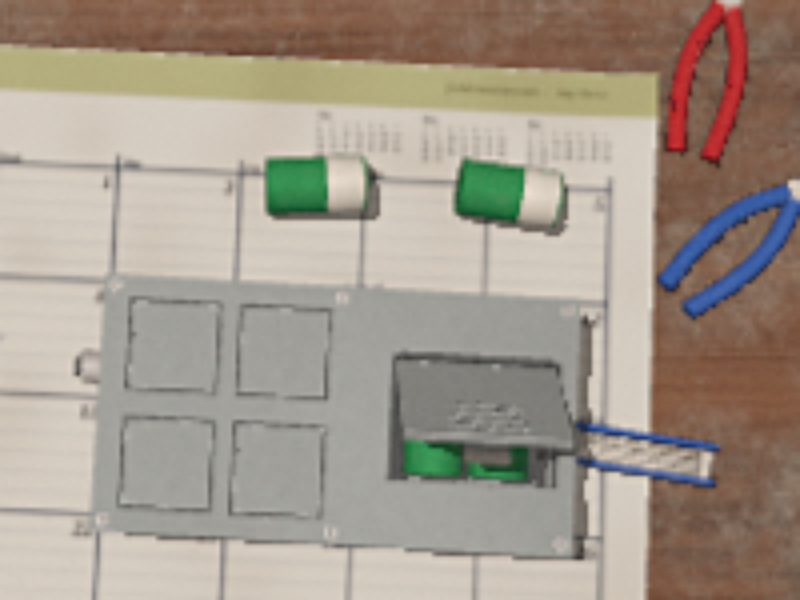

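The side view shows the door ajar (edge near crop (440,130)) and the arm clear. Moving in front of the door.

```bash
python3 -m crank '[0,0,0,-0.03,0,0,0, 0,0,-0.01,-0.06,0,0,0, 0,0,-0.025,-0.09,0,0,0, 0,0.01,-0.05,-0.108,0,0,0, 0,0.03,-0.073,-0.108,0,0,0, 0,0.045,-0.073,-0.108,0,0,0, 0,0.053,-0.073,-0.108,0,0,0, 0,0.053,-0.073,-0.108,0,0,0]'; python3 - <<'E'
from h import *
o=st(); d=np.array(o['ee_pos'])[:2]-[.5316,-.1402]; print('box',d@[.998,-.0655],d@[.0655,.998])
p=eyes.capture('side'); x,y=200,110
cv2.imwrite(f'pics/side3.png',cv2.resize(p['img'][y:y+150,x:x+200],None,fx=4,fy=4))
E
```

```text
clock: 5.58
ee_pos: [0.4587, -0.2094, 0.0978]
tool_rot: [-0.485, 0.515, 0.482, 0.517]
ft_force: [-0.3, -0.5, 1.0]
gripper_width: 0.007
t 5.58 pos [ 0.4587 -0.2094  0.0978] F [-0.29 -0.48  0.98] w 0.007
R [[0.005, -0.998, 0.064], [-0.001, 0.064, 0.998], [-1.0, -0.005, -0.001]] q [-1.050e-01  3.400e-01 -4.790e-01  1.000e-03 -7.470e-01 -1.531e+00]
box -0.06819048729772355 -0.0738721730243582
```

View pics/side3.png

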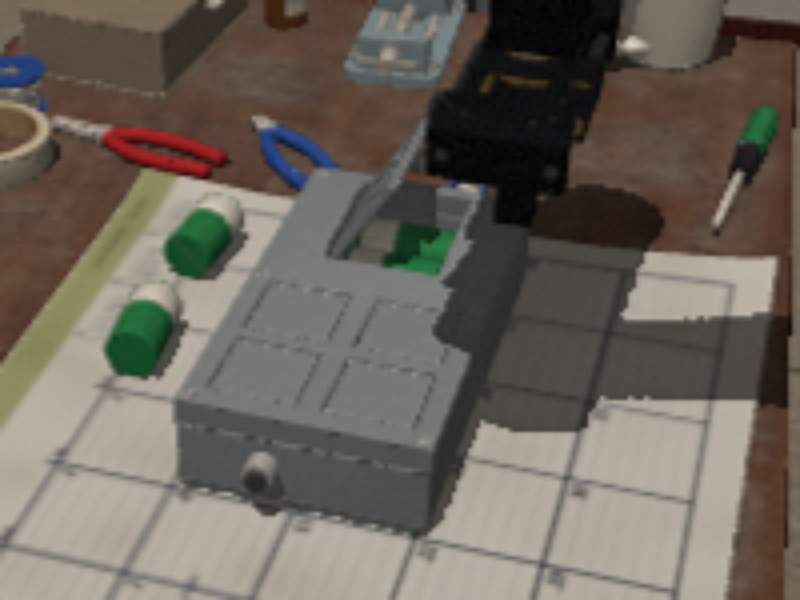

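Door stands ajar with the fingers just in front of it at (515,200). Pushing away from the robot.

```bash
python3 -m crank '[0,0,-0.008,0,0,0,0, 0,0,-0.016,0,0,0,0, 0,0,-0.024,0,0,0,0, 0,0,-0.031,0,0,0,0, 0,0,-0.038,0,0,0,0, 0,0,-0.044,0,0,0,0, 0,0,-0.05,0,0,0,0, 0,0,-0.056,0,0,0,0, 0,0,-0.061,0,0,0,0, 0,0,-0.066,0,0,0,0]'; python3 - <<'E'
from h import *
o=st(); d=np.array(o['ee_pos'])[:2]-[.5316,-.1402]; print('box',d@[.998,-.0655],d@[.0655,.998])
p=eyes.capture('side'); x,y=200,110
cv2.imwrite(f'pics/side4.png',cv2.resize(p['img'][y:y+150,x:x+200],None,fx=4,fy=4))
E
```

```text
clock: 6.47
ee_pos: [0.5256, -0.2137, 0.0998]
tool_rot: [-0.486, 0.514, 0.481, 0.517]
ft_force: [-0.3, 0.7, 2.0]
gripper_width: 0.005
t 6.47 pos [ 0.5256 -0.2137  0.0998] F [-0.26  0.73  1.96] w 0.005
R [[0.008, -0.998, 0.064], [-0.002, 0.064, 0.998], [-1.0, -0.008, -0.002]] q [-0.1    0.426 -0.325  0.002 -0.812 -1.536]
box -0.001172376621845976 -0.07373009860209805
```

View pics/side4.png

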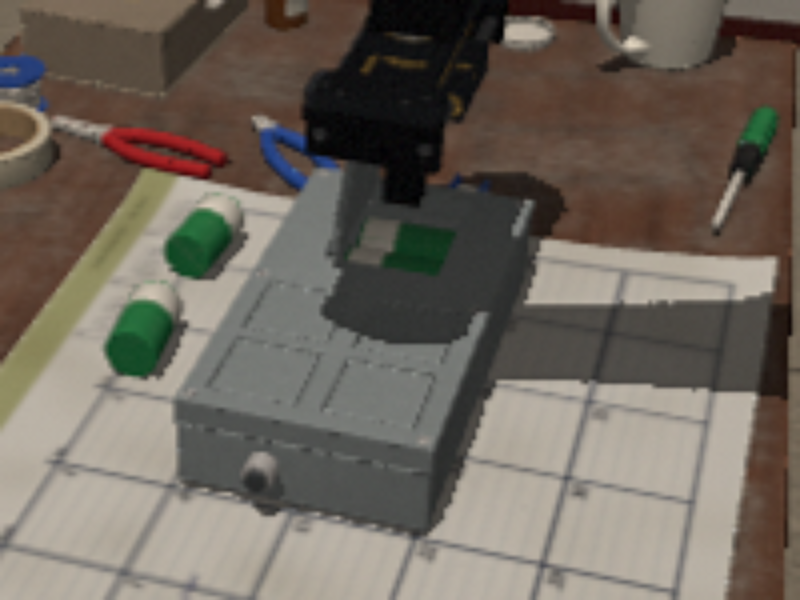

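The door is almost upright (crop (355,200)). Continuing gently.

```bash
python3 -m crank '[0,0,-0.004,0,0,0,0, 0,0,-0.008,0,0,0,0, 0,0,-0.011,0,0,0,0, 0,0,-0.011,0,0,0,0]';  python3 -m crank '[0,0,-0.003,0,0,0,0, 0,0,-0.005,0,0,0,0, 0,0,-0.005,0,0,0,0]'; python3 - <<'E'
from h import *
o=st(); d=np.array(o['ee_pos'])[:2]-[.5316,-.1402]; print('box',d@[.998,-.0655],d@[.0655,.998])
p=eyes.capture('side'); x,y=200,110
cv2.imwrite(f'pics/side5.png',cv2.resize(p['img'][y:y+150,x:x+200],None,fx=4,fy=4))
E
```

```text
clock: 6.85
ee_pos: [0.5385, -0.2146, 0.1]
tool_rot: [-0.487, 0.514, 0.481, 0.517]
ft_force: [-0.8, -0.1, -1.0]
gripper_width: 0.001
clock: 7.1
ee_pos: [0.5439, -0.2149, 0.1001]
tool_rot: [-0.487, 0.513, 0.481, 0.517]
ft_force: [-0.0, -0.2, 0.1]
gripper_width: 0.003
t 7.1 pos [ 0.5439 -0.2149  0.1001] F [-0.01 -0.24  0.06] w 0.003
R [[0.01, -0.998, 0.063], [-0.003, 0.063, 0.998], [-1.0, -0.01, -0.002]] q [-0.099  0.45  -0.283  0.002 -0.828 -1.537]
box 0.017217420564448197 -0.07376905123038177
```

View pics/side5.png

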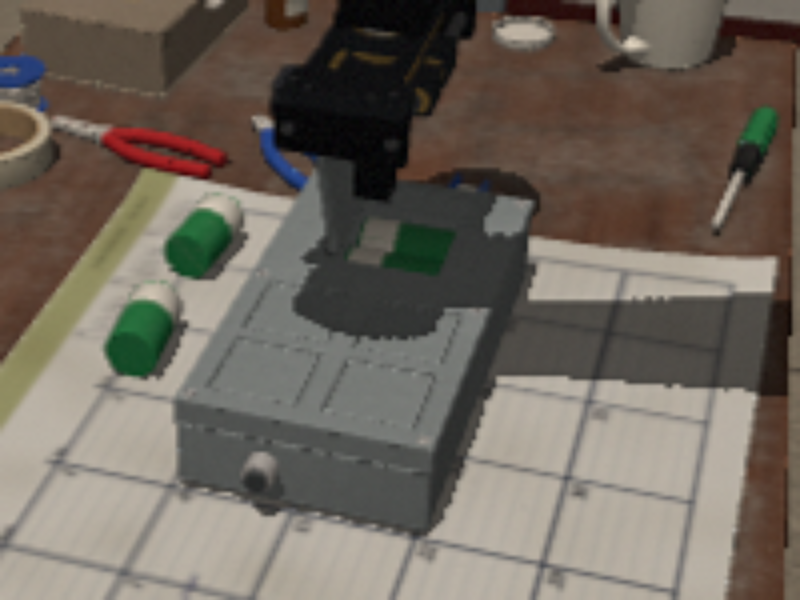

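Leaning just past upright, it seems. A few more mm, then back off and check unobstructed.

```bash
python3 -m crank '[0,0,-0.002,0,0,0,0, 0,0,-0.004,0,0,0,0, 0,0,-0.004,0,0,0,0]'; python3 -m crank '[0,0,0.01,0,0,0,0, 0,0,0.03,0,0,0,0, 0,0,0.06,0,0,0,0, 0,0,0.09,0,0,0,0, 0,-0.02,0.12,0,0,0,0, 0,-0.05,0.15,0,0,0,0, 0,-0.08,0.17,0,0,0,0, 0,-0.08,0.17,0,0,0,0,0,-0.08,0.17,0,0,0,0]'; python3 - <<'E'
from h import *
from scipy.optimize import minimize_scalar
o=st()
P=[]
for c in ('side','top'):
    p=eyes.capture(c); x,y=200,110
    for n in ('door_edge','door_hinge'):
        for r in finder.tip_of(p,n)[:2]: print(c,n,np.round(r['uv'],1),round(r['confidence'],2))
    for a in (1.4,1.5,1.57,1.65,1.75):
        l=.0325-.0645*np.cos(a); X=[.5316+.998*l-.0655*.075-0, -.1402-.0655*l-.998*.075,.06+.0645*np.sin(a)]
        print(a,np.round(proj(p,X),1))
    cv2.imwrite(f'pics/{c}6.png',cv2.resize(p['img'][y:y+150,x:x+200],None,fx=4,fy=4))
E
```

```text
clock: 7.4
ee_pos: [0.5471, -0.2151, 0.0999]
tool_rot: [-0.487, 0.514, 0.481, 0.517]
ft_force: [-2.7, -0.3, 1.5]
gripper_width: 0.006
clock: 8.15
ee_pos: [0.3767, -0.2043, 0.1806]
tool_rot: [-0.488, 0.513, 0.48, 0.519]
ft_force: [-0.3, -0.7, -0.3]
gripper_width: 0.007
t 8.15 pos [ 0.3767 -0.2043  0.1806] F [-0.27 -0.66 -0.34] w 0.007
R [[0.014, -0.998, 0.063], [-0.003, 0.063, 0.998], [-1.0, -0.015, -0.002]] q [-0.114  0.101 -0.548  0.002 -0.907 -1.522]
side door_edge [280.1 142.2] 0.85
side door_hinge [286.1 165.3] 0.6
1.4 [292.7 141.6]
1.5 [290.1 141. ]
1.57 [288.2 140.6]
1.65 [286.1 140.4]
1.75 [283.5 140.3]
top door_edge [325.7 194.2] 0.95
top door_hinge [318.1 200.7] 0.76
1.4 [324.  203.4]
1.5 [324.2 200.2]
1.57 [324.3 198. ]
1.65 [324.4 195.4]
1.75 [324.4 192.3]
```

View pics/side6.png

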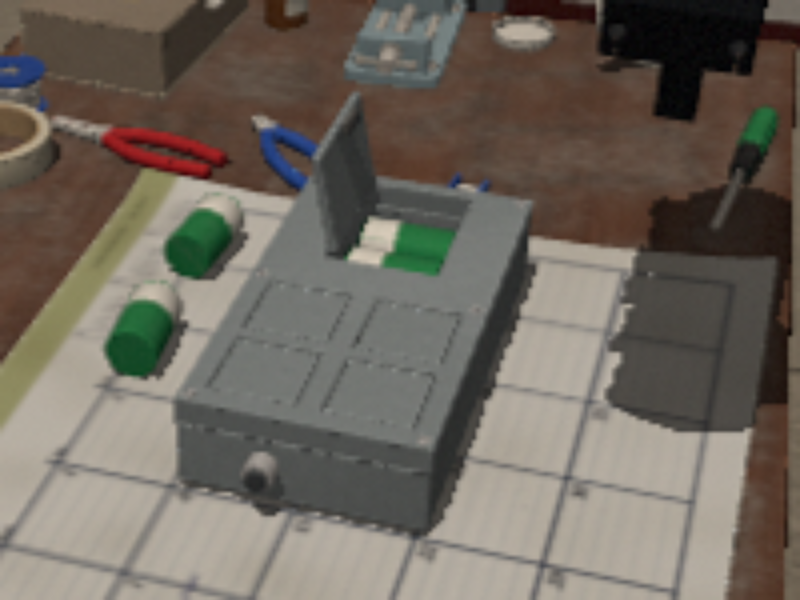

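View pics/top6.png

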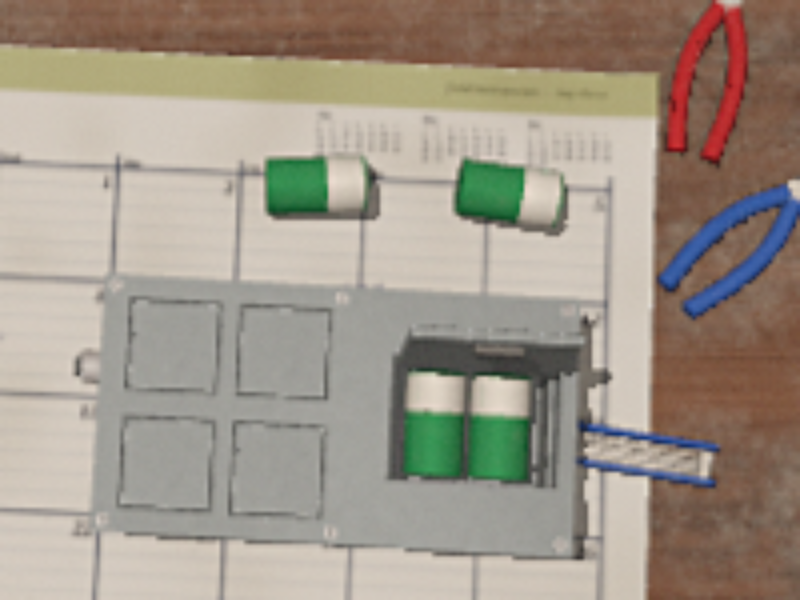

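The two views agree that the door stands at about 1.7 rad, leaning back past upright. The arm is clear and the cells and keys haven't moved, so I'm handing in.

```bash
python3 -c "
from h import *; st(); print(order.close_job())"
```

```text
t 8.45 pos [ 0.3768 -0.2041  0.1774] F [-0.16  0.49 -0.68] w 0.006
R [[0.005, -0.998, 0.063], [-0.002, 0.063, 0.998], [-1.0, -0.006, -0.002]] q [-0.113  0.109 -0.548  0.002 -0.908 -1.522]
the job is handed in; nothing more can be done
None
```

The battery door is open, leaning back past upright, and the job was handed in at 8.45 s.

- **Release:** the first tile I tried, spot_0, was the catch. It gave way over about 5 mm at 2–6 N, then bottomed; I stopped at about 15 N. The door sprang ajar.
- **Door:** I pushed it back with closed fingers from the robot side, then backed off. The force reading at the end of that push was about 3 N.
- **Last checks:** in the top view, the door's edge matches about 1.7 rad. The side view put it slightly beyond the 1.75 rad stop, about 3–4 pixels off what I computed. Both agree it is past upright. The cells and hex keys look unmoved, and the gripper was well clear of everything.

No check failed.

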